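Clamp the lamp-oil bottle and take off its safety cap

ROBOT

A 6-joint arm with a two-finger parallel gripper is mounted at the origin on the work surface. World frame = base frame: x ahead of the robot, y to its left, z up, the work surface at z = 0. Lengths are in m, angles in rad, forces in N, time in s.
With the tool pointing down it reaches from about 0.375 to 0.975 m from the base axis. Payload 3.8 kg.
Tool frame: the origin (TCP) lies at the very end of the fingers, on their centre line; the grasp point (between the pads) lies 19 mm behind it; z points along the fingers, y is the line along which they close (so a half turn about z gives the same grasp; the last joint's range is limited). The gripper opens to 85 mm and grips with 20 to 120 N. Pads are 22 mm wide; open, the fingers measure 114 mm over their backs; the gripper's body (76 mm by 85 mm) begins 54 mm behind the grasp point. The pads swing forward as they close: fully open they stand 13 mm farther back than shut.
Start: joints at [1.145, 0.264, 1.604, -0, 1.274, -0.037], TCP at [0.256, 0.625, 0.231] pointing down, gripper open.
Joint ranges: [-2.63, 2.63], [-0.94, 2.18], [0.31, 2.57], [-1.31, 4.45], [0, 2.66], [-2.55, 2.55]. Speed limits (rad/s): [2.57, 2.57, 3.14, 3.14, 3.14, 3.14].

INTERFACE

Orientations are given as a rotation vector (axis times angle).
In Python, from workcell import read_state, read_camera, calibration, finish_job gives the robot as it stands.
- The arm moves only by the tool step_arm, never from a script. Its argument "commands" is a list of rows, each an object of numbers: "fingers": the gripper's target within -1 to 1 (shut at 1, half-way at 0, fully open at -1); "dx", "dy", "dz": the shift along the tool's x, y, z in m; "roll": the turn about the tool's z in degrees. In form: [{"fingers": .., "dx": .., "dy": .., "dz": .., "roll": ..}, ...]. A call has 1 to 8 rows; each row is the pose to reach, as a shift and turn from the pose commanded when the call began, along the tool's axes at that moment; what a row does not reach only later rows make up. A row lasts 1/8 s, in which the tool goes at most 62.5 mm and 10.7 degrees, less where a joint would pass 70% of its speed; a pose out of reach is approached as far as the arm can. A call with a gripper value outside its range is refused whole. The fingers move at their own pace and stop on an object; "squeeze" is the grip in N (left out, the last holds). Time passes only in rows, so rows that repeat a pose let the fingers close. It gives the time, the measured TCP pose, the force, the opening and the grip force at its end, in the units of the state.
- read_state(): the state, without advancing time (a new reading comes with each control period).
- read_camera(name): name is "side" or "top"; returns (picture, depth): 400x640x3 uint8, blue, green, red; 400x640 float32, m along the optical axis (not along the pixel's ray), 0 where there is no reading.
- calibration(name): a dict with "intrinsics" (3x3 intrinsics, pixels), "world_to_cam" (4x4, takes a point from world to camera coordinates). Camera axes: x right, y up, looking along -z (the intrinsics and any distortion apply to the point x, -y, -z); pixel columns grow to the right and rows downward; lengths in m; the calibration is good to about 2 mm. A picture is of the moment at which its call begins. calibration takes no time and is no camera call.
- finish_job(): hands the job in; it is judged then, once.
The state is a dict: "time": time; "q": joint angles; "joint_vel": joint speeds; "joint_torque": joint torques, N m; "tool_pos": TCP position; "tcp_rot": TCP orientation; "wrist_force": force on the tool from outside, world axes, zero at the start; "torque": the same for the moment, N m; "width": opening from 0.0 (shut) to 1.0 (fully open); "grip_force": force on a finger pad.
Only numpy, scipy, OpenCV 4.12 (cv2) and the standard library are available. Lean on these libraries where they do the work, as an engineer would, in place of code of your own. Each camera call takes 0.05 s, during which the arm holds its last target. There are 200 camera calls.

TASK

The oil lamp under the cloche is due a refill. Turn the red knob of the bottle holder clockwise until it stops, so that the square lamp-oil bottle is clamped fast; then press the bottle's white safety cap down, keep it pressed while twisting it anticlockwise until it comes free, and lift it straight off. Finish while still holding the cap upright in the gripper, about 5 cm above the bottle's mouth (do not put it down), and leave the ring dish, the lighter and the pearl box where they are.

Things in the scene. Friction and masses are not known exactly. Their poses are not given: they have to be found in the camera images.
- clamp_knob (a joint): angle of the clamp knob, rad: 0 fully open, grows clockwise seen from above, 1.45 is its stop; starts between 0 and 0.25. The jaw moves 6 mm per rad: its pad meets the bottle at about 0.9 rad, then a spring behind it (8 N/mm) grips harder; tight above 1.2 rad. Turning takes about 0.25 N m, up to 0.4 when clamping; it stays where it is left.
- knob_grip (a point): grip point on the vertical axis of the red bar-shaped clamp knob, 100 mm above the work surface. The bar is 44 mm long (along this point's x axis, which turns with the knob), 11 mm thick (y), 34 mm tall; it reaches 10 mm above and 24 mm below this point, where a dark disc of 20 mm radius begins.
- holder: fixed bottle holder: dark wooden base 100 x 200 x 12 mm, brass back jaw (top at 55 mm) and low side lips, a sliding jaw with black pad, a brass column under the red knob. Origin on the work surface under the bottle's place, z up. The knob's axis is 110 mm from it along the holder's -y; the jaw slides along +y.
- bottle: loose amber bottle, 0.35 kg, square body 56 x 56 mm, 70 mm tall, on the holder's 12 mm base. Origin at the centre of its underside, z up. On it stands a grey neck, whose mouth (with a sprung plunger of 7 mm radius in it) ends 108 mm above the origin.
- cap: white round push-and-turn cap, 46 mm diameter, 30 mm tall, weighted, 100 g, a red mark on top along its +x. Origin at the centre of its open underside, z up. Closed, the origin is 82 mm above the bottle's origin (12 mm above the bottle's shoulder) and the cap's x lies along the bottle's x. How it opens: see mouth.
- dish: bystander: pearl-white ceramic ring dish, 90 mm diameter, 22 mm tall, origin under its centre
- lighter: bystander: steel lighter with hinged cap, lying flat, 57 x 38 x 13 mm, origin under its centre
- pearl_box: bystander: closed mother-of-pearl box 82 x 62 x 42 mm, origin under its centre
- mouth (a point): centre of the bottle's mouth, 108 mm above the bottle's origin. Cap: a tooth bars turning until it is pressed down 6 mm or more; hard stop at 9 mm; press 7 to 8. Spring: 3 N up at the start, 0.9 N more per mm (10 N at 7.5 mm). Kept down and turned anticlockwise seen from above, it is free to lift from 62 degrees (1.1 rad) to about 125; aim for 80 to 90.
Things that resemble listed ones, but are neither listed nor needed, are in the scene too. What is shaped like the holder but blue or turquoise is not meant.

How it is judged:
By the outcome, as a careful person would: the job done as asked, in the order asked, and still so for the second after the job is handed in, while the arm keeps its last pose, push and grip.
It also fails if it takes over 64 s, if anything falls off the work surface, if the arm or the gripper's body presses on something with over 40 N, if the wrist force passes 120 N, or if a joint passes its speed limit or range.

## Working session

There is one attempt and no reset: what is moved stays moved. The work goes in short steps, Python scripts to look and compute and a tool call to move; the robot and the scene stay as the last step left them, time stands still between calls to the robot, and variables do not carry over. Pictures are saved under pics/ and viewed, at most 10 in all, crops included, and the job is handed in when it is done.

Besides the shell and the picture viewer there is one more tool, called after "Call:" as name([rows], argument=value, ...), one row to a line, values as JSON. step_arm: Moves the arm, as the interface text tells. Its arguments: {"type":"object","properties":{"commands":{"type":"array","items":{"type":"object","properties":{"fingers":{"type":"number"},"dx":{"type":"number"},"dy":{"type":"number"},"dz":{"type":"number"},"roll":{"type":"number"}}}},"squeeze":{"type":"number"}},"required":["commands"]}

```bash
mkdir -p pics
python3 - <<'E'
from workcell import *
import cv2,numpy as np
print(read_state())
for n in("top","side"):
    p,d=read_camera(n); cv2.imwrite(f"pics/{n}0.png",p); np.save(f"{n}0.npy",d); print(calibration(n))
E
```

```text
{'time': 0.0, 'q': array([ 1.14514311e+00,  2.64761272e-01,  1.60538109e+00,  1.13709188e-06,
        1.27369569e+00, -3.69261273e-02]), 'joint_vel': array([-0.00067793, -0.00069306,  0.00030912, -0.00037653, -0.00167887,
        0.00080119]), 'joint_torque': array([ 6.50242400e-04, -5.15111697e+01, -3.67310858e+01,  1.66328609e-04,
        1.29792426e-02, -2.56345481e-05]), 'tool_pos': array([0.25554699, 0.62396427, 0.22995272]), 'tcp_rot': array([-0.60667434, -3.08193095,  0.00343219]), 'wrist_force': array([ 0.52175205, -0.60940023,  0.40651153]), 'torque': array([ 0.01026544,  0.013849  , -0.02428332]), 'grip_force': 0.0, 'width': 1.0000587274344714}
{'intrinsics': array([[493.88524238,   0.        , 319.9278807 ],
       [  0.        , 493.88524238, 200.81296371],
       [  0.        ,   0.        ,   1.        ]]), 'world_to_cam': array([[-0.0116969 , -0.99989271,  0.0088176 ,  0.06539268],
       [ 0.99679472, -0.01096182,  0.07924719, -0.52451019],
       [-0.07914203,  0.00971628,  0.996816  , -1.19225151],
       [ 0.        ,  0.        ,  0.        ,  1.        ]])}
{'intrinsics': array([[372.62770888,   0.        , 319.45456054],
       [  0.        , 372.62770888, 199.66082714],
       [  0.        ,   0.        ,   1.        ]]), 'world_to_cam': array([[-0.97038989, -0.24153523, -0.00204656,  0.54259995],
       [ 0.17066105, -0.69159309,  0.70183602, -0.11919829],
       [-0.17093351,  0.68070531,  0.7123356 , -0.90207932],
       [ 0.        ,  0.        ,  0.        ,  1.        ]])}
```

View pics/top0.png

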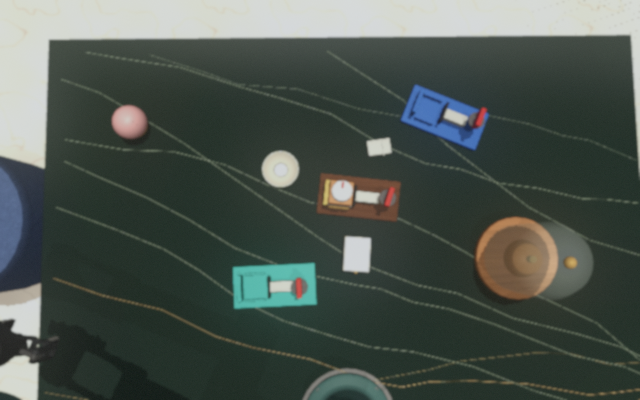

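View pics/side0.png

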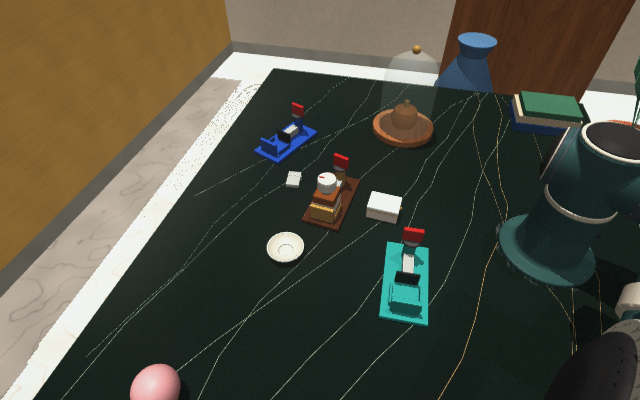

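The dark wooden holder is at about (358,197) in the top view: cap (342,190), red knob (390,196). In the side view the cap is at (327,182) and the knob at (341,162). I'll enlarge both.

```bash
cat > h.py <<'E'
import numpy as np,cv2
from workcell import *
def w(n,u,v,z=None,d=None):
    c=calibration(n);K=c["intrinsics"];T=np.linalg.inv(c["world_to_cam"])
    r=np.array([(u-K[0,2])/K[0,0],-(v-K[1,2])/K[1,1],-1.])
    o=T[:3,3]; g=T[:3,:3]@r
    s=d if d is not None else (z-o[2])/g[2]
    return o+s*g
def px(n,p):
    c=calibration(n);q=c["world_to_cam"]@np.r_[p,1];K=c["intrinsics"]
    return K[0,0]*q[0]/-q[2]+K[0,2],-K[1,1]*q[1]/-q[2]+K[1,2]
E
python3 - <<'E'
from h import *
t=cv2.imread("pics/top0.png")[170:225,310:410]; s=cv2.imread("pics/side0.png")[145:235,295:375]
t=cv2.resize(t,None,fx=8,fy=8,interpolation=cv2.INTER_CUBIC)
cv2.imwrite("pics/tc.png",t)
s=cv2.resize(s,None,fx=6.5,fy=6.5,interpolation=cv2.INTER_CUBIC);cv2.imwrite("pics/sc.png",s)
im=cv2.imread("pics/top0.png");d=np.load("top0.npy")
hsv=cv2.cvtColor(im,cv2.COLOR_BGR2HSV)
for name,m in (("red",((hsv[...,0]<6)|(hsv[...,0]>174))&(hsv[...,1]>170)&(hsv[...,2]>100)),("white",(hsv[...,1]<60)&(hsv[...,2]>150))):
    roi=np.zeros_like(m); 
    if name=="red": roi[175:215,370:410]=1
    else: roi[172:208,325:356]=1
    v,u=np.nonzero(m&roi)
    P=np.array([w("top",a,b,d=d[b,a]) for a,b in zip(u,v) if d[b,a]>0])
    print(name,len(u),u.mean(),v.mean(),P.mean(0),np.percentile(P[:,2],[5,50,95]))
    np.set_printoptions(precision=3,suppress=True)
    top=P[P[:,2]>np.percentile(P[:,2],90)-.006];print(len(top),top.mean(0),top.min(0),top.max(0))
    (c,sz,a)=cv2.minAreaRect((top[:,:2]*1000).astype(np.float32));print(c,sz,a)
E
```

```text
<stdin>:14: RuntimeWarning: Mean of empty slice.
  ret = ret.dtype.type(ret / rcount)
Traceback (most recent call last):
IndexError: too many indices for array: array is 1-dimensional, but 2 were indexed
```

View pics/tc.png

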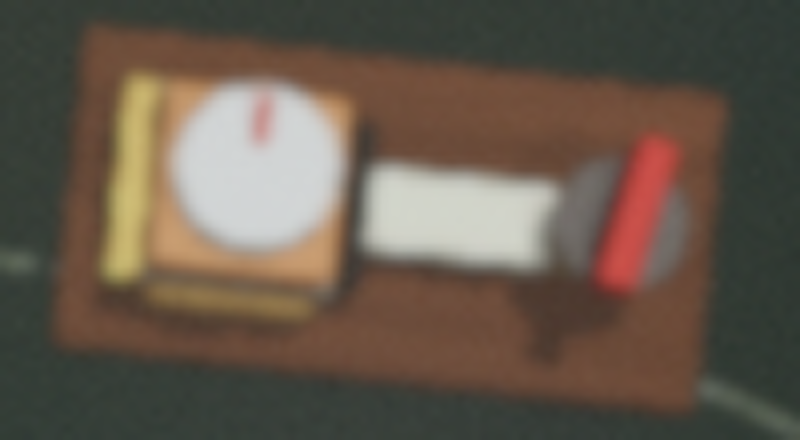

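View pics/sc.png

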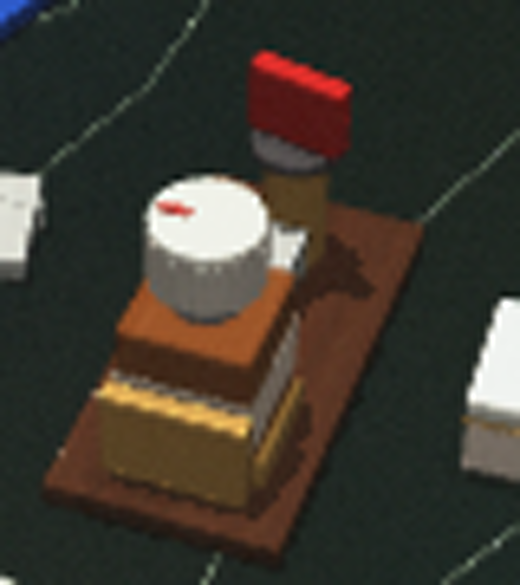

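The crops show cap centre at (258,165), knob bar top centre at (637,216) with corners (645,135),(682,143),(628,297),(594,288), and base corners (88,25),(728,95),(695,410),(55,348). The red mark points up in the image. In the side crop the cap top centre is at (208,209).

Run:
```python
from h import *
np.set_printoptions(precision=4,suppress=True)
f=lambda x,y:((x+.5)/8-.5+310,(y+.5)/8-.5+170)
g=lambda x,y:((x+.5)/6.5-.5+295,(y+.5)/6.5-.5+145)
B=np.array([w("top",*f(*p),z=.012) for p in((88,25),(728,95),(695,410),(55,348))])
print(B); c=B.mean(0); l=(B[0]+B[3]-B[1]-B[2])/2; print("base c",c,"len",np.linalg.norm(l), "yaw of y", np.degrees(np.arctan2(l[1],l[0])))
wd=(B[0]+B[1]-B[2]-B[3])/2; print(np.linalg.norm(wd),"yaw x",np.degrees(np.arctan2(wd[1],wd[0])))
kc=w("top",*f(637,216),z=.11);a=w("top",*f(663.5,139),z=.11);b=w("top",*f(611,292.5),z=.11)
print("knob",kc,np.linalg.norm(a-b),"bar yaw",np.degrees(np.arctan2(*(a-b)[[1,0]])))
cap=w("top",*f(258,165),z=.124);print("cap",cap,"side:",w("side",*g(208,209),z=.124))
m=w("top",*f(262,118),z=.124)-cap;print("mark yaw",np.degrees(np.arctan2(m[1],m[0])))
print("side knob:",[w("side",*g(*p),z=.11) for p in((259,58),(346,93))])
d=np.load("top0.npy");print(d[190,342],d[197,389],1.19225)
from scipy.spatial.transform import Rotation as R
s=read_state();M=R.from_rotvec(s["tcp_rot"]).as_matrix();print(M,s["tool_pos"])
print("shift to knob tool frame",M.T@(np.r_[kc[:2],.15]-s["tool_pos"]), "tool y yaw",np.degrees(np.arctan2(M[1,1],M[0,1])))
```

```text
[[ 0.596   0.057   0.012 ]
 [ 0.572  -0.1415  0.012 ]
 [ 0.4743 -0.1289  0.012 ]
 [ 0.4957  0.0683  0.012 ]]
base c [ 0.5345 -0.0363  0.012 ] len 0.19915410812190776 yaw of y 83.46176371261211
0.09970821333860197 yaw x -6.9044356301490755
knob [ 0.5261 -0.0976  0.11  ] 0.04653676291297132 bar yaw -20.071575206371293
cap [0.5404 0.0109 0.124 ] side: [0.5395 0.0064 0.124 ]
mark yaw -5.712738333284779
side knob: [array([ 0.5438, -0.1033,  0.11  ]), array([ 0.5051, -0.0897,  0.11  ])]
1.1152143 1.126623 1.19225
[[-0.9254  0.3791 -0.0008]
 [ 0.3791  0.9254 -0.0018]
 [ 0.0001 -0.002  -1.    ]] [0.2556 0.624  0.2301]
shift to knob tool frame [-0.5239 -0.5651  0.0812] tool y yaw 67.72449246814736
```

Call:
step_arm([
  {"fingers":-0.3,"dx":-0.523,"dy":-0.565,"dz":0,"roll":-2.5},
  {"fingers":-0.3,"dx":-0.523,"dy":-0.565,"dz":0,"roll":-2.5},
  {"fingers":-0.3,"dx":-0.523,"dy":-0.565,"dz":0,"roll":-2.5},
  {"fingers":-0.3,"dx":-0.523,"dy":-0.565,"dz":0,"roll":-2.5},
  {"fingers":-0.3,"dx":-0.523,"dy":-0.565,"dz":0,"roll":-2.5},
  {"fingers":-0.3,"dx":-0.523,"dy":-0.565,"dz":0,"roll":-2.5},
  {"fingers":-0.3,"dx":-0.523,"dy":-0.565,"dz":0,"roll":-2.5},
  {"fingers":-0.3,"dx":-0.523,"dy":-0.565,"dz":0,"roll":-2.5},
])

```text
time: 1.1
tool_pos: [0.4312, 0.1544, 0.2311]
tcp_rot: [0.539, 3.095, 0.0]
wrist_force: [1.2, -0.1, 0.3]
width: 0.647
grip_force: 0.0
```

Call:
step_arm([
  {"fingers":-0.3,"dx":-0.174,"dy":-0.205,"dz":0},
  {"fingers":-0.3,"dx":-0.174,"dy":-0.205,"dz":0},
  {"fingers":-0.3,"dx":-0.174,"dy":-0.205,"dz":0},
  {"fingers":-0.3,"dx":-0.174,"dy":-0.205,"dz":0},
  {"fingers":-0.3,"dx":-0.174,"dy":-0.205,"dz":0},
  {"fingers":-0.3,"dx":-0.174,"dy":-0.205,"dz":0},
  {"fingers":-0.3,"dx":-0.174,"dy":-0.205,"dz":0},
])

```text
invalid input
```

Call:
step_arm([
  {"fingers":-0.3,"dx":-0.174,"dy":-0.205,"dz":0,"roll":0},
  {"fingers":-0.3,"dx":-0.174,"dy":-0.205,"dz":0,"roll":0},
  {"fingers":-0.3,"dx":-0.174,"dy":-0.205,"dz":0,"roll":0},
  {"fingers":-0.3,"dx":-0.174,"dy":-0.205,"dz":0,"roll":0},
  {"fingers":-0.3,"dx":-0.174,"dy":-0.205,"dz":0,"roll":0},
  {"fingers":-0.3,"dx":-0.174,"dy":-0.205,"dz":0,"roll":0},
])

```text
time: 1.85
tool_pos: [0.5253, -0.0962, 0.2307]
tcp_rot: [-0.543, -3.093, -0.001]
wrist_force: [0.1, 0.1, -0.3]
width: 0.65
grip_force: 0.0
```

Call:
step_arm([
  {"fingers":-0.3,"dx":0,"dy":0,"dz":0.05,"roll":0},
  {"fingers":-0.3,"dx":0,"dy":0,"dz":0.09,"roll":0},
  {"fingers":-0.3,"dx":0,"dy":0,"dz":0.12,"roll":0},
  {"fingers":-0.3,"dx":0,"dy":0,"dz":0.147,"roll":0},
  {"fingers":-0.3,"dx":0,"dy":0,"dz":0.147,"roll":0},
])

```text
time: 2.48
tool_pos: [0.5224, -0.093, 0.0818]
tcp_rot: [-0.535, -3.089, -0.001]
wrist_force: [-0.2, -0.6, -0.1]
width: 0.652
grip_force: 0.0
```

Run:
```python
from h import *
a,_=read_camera("side")
cv2.imwrite("pics/s1.png",cv2.resize(a[110:220,270:400],None,fx=5,fy=5,interpolation=cv2.INTER_CUBIC))
```

```text
(no output)
```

View pics/s1.png

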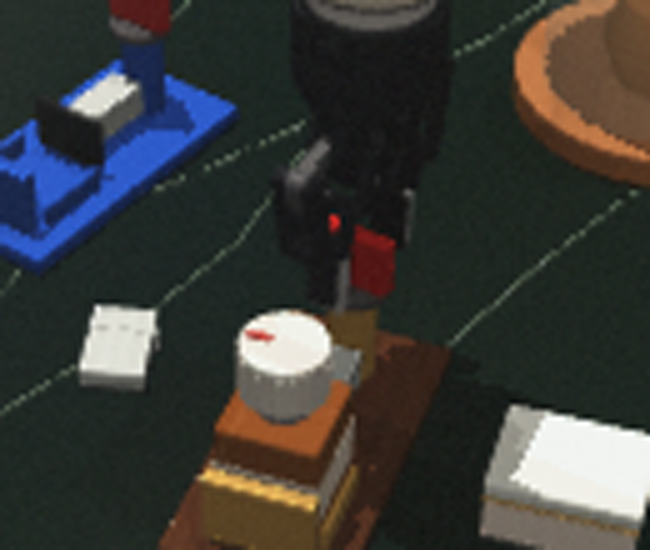

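The fingers straddle the red bar at (370,260), clear of the cap at (285,345). I'll check the small position drift.

Run:
```python
from h import *
for i in range(2):
    s=read_state();print(s["time"],s["tool_pos"],s["tcp_rot"],s["q"]); read_camera("top")
```

```text
2.525 [ 0.5241254  -0.09361062  0.08354911] [-5.36214395e-01 -3.09250434e+00 -8.82516899e-04] [-2.23791508e-01  1.39233632e-01  2.04608676e+00  4.98573808e-04
  9.59242508e-01 -1.45150535e+00]
2.575 [ 0.52547052 -0.09421838  0.08486637] [-5.37130457e-01 -3.09532930e+00 -4.19827378e-04] [-2.24250673e-01  1.38293264e-01  2.04431816e+00  3.25719259e-04
  9.59000292e-01 -1.45159737e+00]
```

Call:
step_arm([
  {"fingers":-0.3,"dx":-0.001,"dy":-0.0025,"dz":0.001,"roll":0},
  {"fingers":-0.3,"dx":-0.001,"dy":-0.0025,"dz":0.001,"roll":0},
  {"fingers":0.2,"dx":-0.001,"dy":-0.0025,"dz":0.001,"roll":0},
  {"fingers":1,"dx":-0.001,"dy":-0.0025,"dz":0.001,"roll":0},
  {"fingers":1,"dx":-0.001,"dy":-0.0025,"dz":0.001,"roll":0},
  {"fingers":1,"dx":-0.001,"dy":-0.0025,"dz":0.001,"roll":0},
  {"fingers":1,"dx":-0.001,"dy":-0.0025,"dz":0.001,"roll":0},
  {"fingers":1,"dx":-0.001,"dy":-0.0025,"dz":0.001,"roll":0},
], squeeze=80)

```text
time: 3.62
tool_pos: [0.5257, -0.098, 0.0835]
tcp_rot: [0.539, 3.095, 0.0]
wrist_force: [-1.3, 1.4, 4.4]
width: 0.115
grip_force: 78.6
```

Gripped (about 10–11 mm). Low side forces; turn clockwise (+roll).

Call:
step_arm([
  {"fingers":1,"dx":0,"dy":0,"dz":0,"roll":8},
  {"fingers":1,"dx":0,"dy":0,"dz":0,"roll":16},
  {"fingers":1,"dx":0,"dy":0,"dz":0,"roll":24},
  {"fingers":1,"dx":0,"dy":0,"dz":0,"roll":32},
  {"fingers":1,"dx":0,"dy":0,"dz":0,"roll":40},
  {"fingers":1,"dx":0,"dy":0,"dz":0,"roll":45},
  {"fingers":1,"dx":0,"dy":0,"dz":0,"roll":45},
])

```text
time: 4.5
tool_pos: [0.5259, -0.0977, 0.0836]
tcp_rot: [1.683, 2.653, 0.002]
wrist_force: [-1.9, 2.4, 4.9]
width: 0.115
grip_force: 78.7
```

Run:
```python
from h import *
s=read_state();print(s["tool_pos"],s["tcp_rot"],s["wrist_force"],s["torque"],s["q"][5])
```

```text
[ 0.52593227 -0.09770424  0.08355499] [1.68260774e+00 2.65272767e+00 1.70590759e-03] [-1.86454637  2.38639705  4.89326015] [ 0.5581563   0.0660014  -0.24128843] -0.6718195875672536
```

Call:
step_arm([
  {"fingers":1,"dx":0,"dy":0,"dz":0,"roll":7},
  {"fingers":1,"dx":0,"dy":0,"dz":0,"roll":14},
  {"fingers":1,"dx":0,"dy":0,"dz":0,"roll":20},
  {"fingers":1,"dx":0,"dy":0,"dz":0,"roll":24},
  {"fingers":1,"dx":0,"dy":0,"dz":0,"roll":24},
])

```text
time: 5.12
tool_pos: [0.5262, -0.0977, 0.0836]
tcp_rot: [2.195, 2.247, 0.002]
wrist_force: [1.5, 4.5, 4.0]
width: 0.112
grip_force: 78.6
```

Run:
```python
from h import *
s=read_state();print(s["tool_pos"],s["tcp_rot"],s["wrist_force"],s["torque"],s["q"][5])
```

```text
[ 0.52617912 -0.09765824  0.08355905] [2.1954752  2.24659012 0.0022669 ] [1.54313896 4.48171178 3.97505032] [ 0.84759102 -0.16384939  0.06796005] -0.2544854520536444
```

Call:
step_arm([
  {"fingers":1,"dx":0,"dy":0,"dz":0,"roll":2},
  {"fingers":1,"dx":0,"dy":0,"dz":0,"roll":4},
  {"fingers":1,"dx":0,"dy":0,"dz":0,"roll":4},
])

```text
time: 5.5
tool_pos: [0.5262, -0.0977, 0.0836]
tcp_rot: [2.27, 2.171, 0.001]
wrist_force: [1.3, 5.8, 4.0]
width: 0.114
grip_force: 81.5
```

Run:
```python
from h import *
s=read_state();print(s["tool_pos"],s["tcp_rot"],s["wrist_force"],s["torque"],s["q"][5],s["width"])
```

```text
[ 0.52618789 -0.097718    0.08358071] [2.26967193e+00 2.17112998e+00 1.49845352e-03] [1.25330044 5.77670877 4.03644972] [ 0.94043809 -0.24897555  1.0379934 ] -0.18635529925051839 0.11370670280759221
```

Call:
step_arm([
  {"fingers":1,"dx":0,"dy":0,"dz":0,"roll":-1.5},
  {"fingers":-0.3,"dx":0,"dy":0,"dz":0,"roll":-1.5},
  {"fingers":-0.3,"dx":0,"dy":0,"dz":0,"roll":-1.5},
  {"fingers":-0.3,"dx":0,"dy":0,"dz":0,"roll":-1.5},
  {"fingers":-0.3,"dx":0,"dy":0,"dz":0,"roll":-1.5},
  {"fingers":-0.3,"dx":0,"dy":0,"dz":-0.05,"roll":-1.5},
  {"fingers":-0.8,"dx":0,"dy":0,"dz":-0.11,"roll":-1.5},
  {"fingers":-0.8,"dx":0,"dy":0,"dz":-0.15,"roll":-1.5},
])

```text
time: 6.5
tool_pos: [0.5265, -0.0985, 0.2365]
tcp_rot: [2.244, 2.194, 0.003]
wrist_force: [0.5, -0.1, -0.1]
width: 0.899
grip_force: 0.0
```

Call:
step_arm([
  {"fingers":-0.8,"dx":-0.06,"dy":0,"dz":0,"roll":0},
  {"fingers":-0.8,"dx":-0.1,"dy":0,"dz":0,"roll":0},
])

```text
time: 6.75
tool_pos: [0.5238, -0.1998, 0.2348]
tcp_rot: [2.243, 2.195, 0.001]
wrist_force: [1.3, 0.5, -0.2]
width: 0.897
grip_force: 0.0
```

Run:
```python
from h import *
a,d=read_camera("top");np.save("d2.npy",d);b,e=read_camera("side")
A=cv2.resize(a[170:225,310:410],None,fx=7,fy=7,interpolation=cv2.INTER_CUBIC)
B=cv2.resize(b[160:215,295:365],None,fx=7,fy=7,interpolation=cv2.INTER_CUBIC)
C=np.zeros((385,1190,3),np.uint8)
cv2.imwrite("pics/t2.png",A);cv2.imwrite("pics/s2.png",B)
```

```text
(no output)
```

View pics/t2.png

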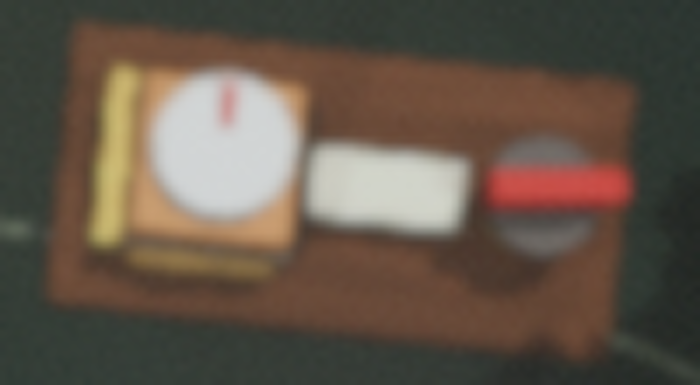

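View pics/s2.png

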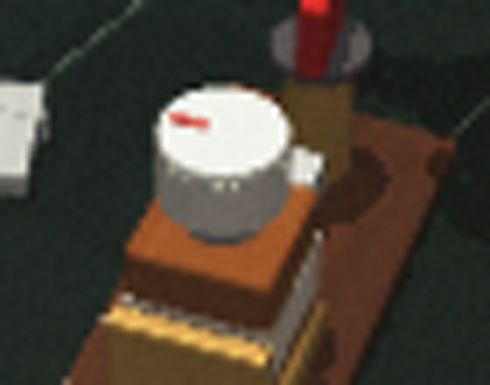

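The bar now lies along the holder's long axis, centred at (560,187) in the top crop. The cap is centred at (225,144) in the top crop and (224,135) in the side crop. I'll use the knob to correct the calibration.

Run:
```python
from h import *
np.set_printoptions(precision=4,suppress=True)
f=lambda x,y:((x+.5)/7-.5+310,(y+.5)/7-.5+170)
g=lambda x,y:((x+.5)/7-.5+295,(y+.5)/7-.5+160)
k=w("top",*f(560,187),z=.11); c=w("top",*f(225,144),z=.124); s=w("side",*g(224,135),z=.124)
print("knob",k,"cap",c,"side cap",s,"corr cap",c[:2]-k[:2]+[.5262,-.0977], np.linalg.norm((c-k)[:2]))
d=np.load("d2.npy");print("capz",w("top",342,190,d=d[190:192,341:343].mean()))
print(read_state()["tool_pos"])
```

```text
knob [ 0.5267 -0.0985  0.11  ] cap [0.5405 0.0111 0.124 ] side cap [0.5378 0.0138 0.124 ] corr cap [0.54   0.0119] 0.1104922149235737
capz [0.541  0.0104 0.1227]
[ 0.5232 -0.2016  0.2336]
```

Call:
step_arm([
  {"fingers":-0.8,"dx":0.06,"dy":0.012,"dz":0,"roll":0},
  {"fingers":-0.8,"dx":0.12,"dy":0.012,"dz":0,"roll":0},
  {"fingers":-0.8,"dx":0.18,"dy":0.012,"dz":0,"roll":0},
  {"fingers":-0.8,"dx":0.213,"dy":0.012,"dz":0,"roll":0},
  {"fingers":-0.8,"dx":0.213,"dy":0.012,"dz":0,"roll":0},
  {"fingers":-0.8,"dx":0.213,"dy":0.012,"dz":0,"roll":0},
  {"fingers":-0.8,"dx":0.213,"dy":0.012,"dz":0,"roll":0},
])

```text
time: 7.72
tool_pos: [0.54, 0.0136, 0.2332]
tcp_rot: [2.247, 2.195, -0.001]
wrist_force: [0.3, 0.3, 0.3]
width: 0.899
grip_force: 0.0
```

Call:
step_arm([
  {"fingers":-0.8,"dx":-0.002,"dy":0,"dz":0.04,"roll":0},
  {"fingers":-0.8,"dx":-0.002,"dy":0,"dz":0.08,"roll":0},
  {"fingers":-0.8,"dx":-0.002,"dy":0,"dz":0.115,"roll":0},
  {"fingers":-0.8,"dx":-0.002,"dy":0,"dz":0.135,"roll":0},
  {"fingers":-0.8,"dx":-0.002,"dy":0,"dz":0.143,"roll":0},
  {"fingers":-0.8,"dx":-0.002,"dy":0,"dz":0.143,"roll":0},
  {"fingers":-0.8,"dx":-0.002,"dy":0,"dz":0.143,"roll":0},
  {"fingers":-0.8,"dx":-0.002,"dy":0,"dz":0.143,"roll":0},
])

```text
time: 8.72
tool_pos: [0.541, 0.0125, 0.0915]
tcp_rot: [2.245, 2.195, 0.003]
wrist_force: [0.1, -0.5, 0.5]
width: 0.9
grip_force: 0.0
```

Call:
step_arm([
  {"fingers":-0.3,"dx":-0.001,"dy":-0.001,"dz":0.001,"roll":0},
  {"fingers":0,"dx":-0.001,"dy":-0.001,"dz":0.001,"roll":0},
  {"fingers":1,"dx":-0.001,"dy":-0.001,"dz":0.001,"roll":0},
  {"fingers":1,"dx":-0.001,"dy":-0.001,"dz":0.001,"roll":0},
  {"fingers":1,"dx":-0.001,"dy":-0.001,"dz":0.001,"roll":0},
  {"fingers":1,"dx":-0.001,"dy":-0.001,"dz":0.001,"roll":0},
  {"fingers":1,"dx":-0.001,"dy":-0.001,"dz":0.001,"roll":0},
], squeeze=50)

```text
time: 9.6
tool_pos: [0.5391, 0.0116, 0.0893]
tcp_rot: [2.246, 2.197, 0.0]
wrist_force: [-0.3, -0.7, 2.4]
width: 0.521
grip_force: 50.5
```

Run:
```python
from h import *
s=read_state();print(s["tool_pos"],s["tcp_rot"],s["wrist_force"],s["torque"],s["q"][5],s["width"])
```

```text
[0.53907329 0.01157284 0.08933271] [2.24599825e+00 2.19650876e+00 1.42810543e-04] [-0.32217358 -0.73138915  2.38354677] [-0.02855078  0.14637932  0.00437845] -0.002473292949741736 0.5206217679001796
```

Call:
step_arm([
  {"fingers":1,"dx":0,"dy":0,"dz":0.003,"roll":0},
  {"fingers":1,"dx":0,"dy":0,"dz":0.006,"roll":0},
  {"fingers":1,"dx":0,"dy":0,"dz":0.0075,"roll":0},
  {"fingers":1,"dx":0,"dy":0,"dz":0.0075,"roll":0},
  {"fingers":1,"dx":0,"dy":0,"dz":0.0075,"roll":0},
])

```text
time: 10.22
tool_pos: [0.5393, 0.0116, 0.0825]
tcp_rot: [2.246, 2.196, 0.001]
wrist_force: [-3.1, -0.7, 8.6]
width: 0.524
grip_force: 51.0
```

Run:
```python
from h import *
s=read_state();print(s["tool_pos"],s["tcp_rot"],s["wrist_force"],s["torque"],s["q"][5],s["width"])
```

```text
[0.53930974 0.01158404 0.08254884] [2.24571854e+00 2.19636703e+00 5.07628530e-04] [-3.11085033 -0.71915428  8.56839514] [-0.04990467  0.50471065  0.00988146] -0.0024450829854261048 0.5240572720876581
```

Call:
step_arm([
  {"fingers":1,"dx":0,"dy":0,"dz":0.0008,"roll":0},
  {"fingers":1,"dx":0,"dy":0,"dz":0.0008,"roll":0},
  {"fingers":1,"dx":0,"dy":0,"dz":0.0008,"roll":-5},
  {"fingers":1,"dx":0,"dy":0,"dz":0.0008,"roll":-10},
  {"fingers":1,"dx":0,"dy":0,"dz":0.0008,"roll":-15},
  {"fingers":1,"dx":0,"dy":0,"dz":0.0008,"roll":-15},
])

```text
time: 10.98
tool_pos: [0.5404, 0.0116, 0.0823]
tcp_rot: [1.938, 2.47, 0.003]
wrist_force: [-1.7, 0.7, 9.2]
width: 0.522
grip_force: 51.1
```

Run:
```python
from h import *
s=read_state();print(s["tool_pos"],s["tcp_rot"],s["wrist_force"],s["torque"],s["q"][5],s["width"])
```

```text
[0.5404042  0.01164453 0.08230198] [1.93795856 2.46990234 0.00281087] [-1.65668067  0.67914983  9.17375199] [0.01914523 0.19821636 0.0319429 ] -0.26494237470820703 0.522283725734548
```

Low torque, so the tooth is clear. Continue the twist.

Call:
step_arm([
  {"fingers":1,"dx":0,"dy":0,"dz":0,"roll":-9},
  {"fingers":1,"dx":0,"dy":0,"dz":0,"roll":-18},
  {"fingers":1,"dx":0,"dy":0,"dz":0,"roll":-27},
  {"fingers":1,"dx":0,"dy":0,"dz":0,"roll":-36},
  {"fingers":1,"dx":0,"dy":0,"dz":0,"roll":-45},
  {"fingers":1,"dx":0,"dy":0,"dz":0,"roll":-54},
  {"fingers":1,"dx":0,"dy":0,"dz":0,"roll":-63},
  {"fingers":1,"dx":0,"dy":0,"dz":0,"roll":-71},
])

```text
time: 11.98
tool_pos: [0.5405, 0.0118, 0.0823]
tcp_rot: [0.137, 3.136, 0.001]
wrist_force: [-2.0, 0.6, 7.8]
width: 0.519
grip_force: 51.2
```

Run:
```python
from h import *
s=read_state();print(s["tool_pos"],s["tcp_rot"],s["wrist_force"],s["torque"],s["q"][5],s["width"])
```

```text
[0.54045132 0.01180613 0.08234998] [1.37410307e-01 3.13572425e+00 8.60480168e-04] [-2.029602    0.58645058  7.78663183] [0.10649471 0.26133277 0.02567059] -1.50811442561987 0.5188186771444087
```

Call:
step_arm([
  {"fingers":1,"dx":0,"dy":0,"dz":0,"roll":0},
  {"fingers":1,"dx":0,"dy":0,"dz":-0.004,"roll":0},
  {"fingers":1,"dx":0,"dy":0,"dz":-0.008,"roll":0},
  {"fingers":1,"dx":0,"dy":0,"dz":-0.012,"roll":0},
  {"fingers":1,"dx":0,"dy":0,"dz":-0.012,"roll":0},
])

```text
time: 12.6
tool_pos: [0.5383, 0.0116, 0.0924]
tcp_rot: [-0.144, -3.137, 0.0]
wrist_force: [-0.7, -0.3, -0.9]
width: 0.523
grip_force: 51.0
```

Run:
```python
from h import *
s=read_state();print(s["tool_pos"],s["tcp_rot"],s["wrist_force"],s["torque"],s["q"][5],s["width"])
```

```text
[0.53834111 0.01155763 0.09236298] [-1.44443825e-01 -3.13698369e+00  1.76261519e-04] [-0.65447415 -0.32139573 -0.89421415] [ 0.00041175 -0.05165219 -0.01773108] -1.5034514700386938 0.5226420385067063
```

Call:
step_arm([
  {"fingers":1,"dx":-0.001,"dy":0,"dz":-0.01,"roll":0},
  {"fingers":1,"dx":-0.001,"dy":0,"dz":-0.025,"roll":0},
  {"fingers":1,"dx":-0.001,"dy":0,"dz":-0.042,"roll":0},
  {"fingers":1,"dx":-0.001,"dy":0,"dz":-0.06,"roll":0},
  {"fingers":1,"dx":-0.001,"dy":0,"dz":-0.073,"roll":0},
  {"fingers":1,"dx":-0.001,"dy":0,"dz":-0.073,"roll":0},
  {"fingers":1,"dx":-0.001,"dy":0,"dz":-0.073,"roll":0},
  {"fingers":1,"dx":-0.001,"dy":0,"dz":-0.073,"roll":0},
])

```text
time: 13.6
tool_pos: [0.5392, 0.0115, 0.165]
tcp_rot: [-0.145, -3.136, 0.0]
wrist_force: [0.3, -0.9, -1.8]
width: 0.522
grip_force: 51.5
```

Run:
```python
from h import *
s=read_state();print(s["tool_pos"],s["tcp_rot"],s["wrist_force"],s["width"])
b,e=read_camera("side")
cv2.imwrite("pics/s3.png",cv2.resize(b[90:225,260:380],None,fx=4.4,fy=4.4,interpolation=cv2.INTER_CUBIC))
```

```text
[0.53924191 0.01149776 0.16497829] [-1.44568515e-01 -3.13637104e+00  6.17226770e-05] [ 0.34879129 -0.93689921 -1.80931679] 0.521715367407552
```

View pics/s3.png

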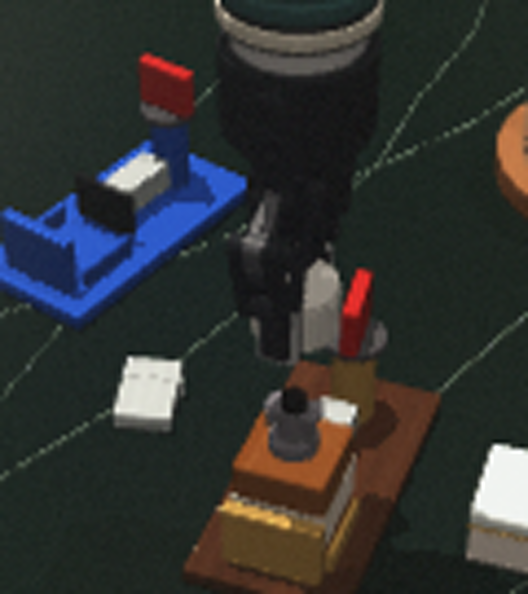

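The cap is held upright at (318,310), the neck and plunger are bare at (293,420), and the bottle still sits in the holder. Quick height check.

Run:
```python
from h import *
for z in(.165,.17,.175,.2):
    for dx,dy in((0,0),(-.0056,.0223)):
        u,v=px("side",[.5395+dx,.0115+dy,z]);print(z,(u-260)*4.4,(v-90)*4.4)
```

```text
0.165 291.71304763968567 330.19430609954605
0.165 292.3750395115406 358.800446496689
0.17 291.81759849558665 322.9188183132176
0.17 292.48435339597677 351.5066853813352
0.175 291.92301352342395 315.5831945068197
0.175 292.5945880626317 344.1514868229605
0.2 292.4634341547974 277.97638900379616
0.2 293.15998907903486 306.42617892360977
```

```bash
python3 -c "
from workcell import *
print(finish_job())"
```

```text
the job is handed in; nothing more can be done
None
```

I turned the knob clockwise to its stop to clamp the bottle, then pressed the cap, twisted it about 86° anticlockwise and lifted it off; it is held upright about 5 cm above the mouth, the dish, lighter and pearl box were not touched, and the job is handed in (about 14 s used).

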